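# Post a rejected shoe heel through the sprung flap of the reject box

## Robot

A 6-joint arm with a two-finger parallel gripper is mounted at the origin on the work surface. World frame = base frame: x ahead of the robot, y to its left, z up, the work surface at z = 0. Lengths are in m, angles in rad, forces in N, time in s.
With the tool pointing down it reaches from about 0.25 to 0.725 m from the base axis. Payload 4 kg.
Tool frame: the origin (TCP) lies midway between the tips of the shut fingers; the grasp point (between the pads) lies 19 mm behind it; z points along the fingers, y is the line along which they close (so a half turn about z gives the same grasp; the last joint's range is limited). The gripper opens to 85 mm and grips with 20 to 120 N. Pads are 22 mm wide; open, the fingers measure 114 mm over their backs; the gripper's body (76 mm by 85 mm) begins 54 mm behind the grasp point. The pads swing forward as they close: fully open they stand 13 mm farther back than shut.
Start: joints at [-1.215, 0.241, 0.005, 1.335, 0, 1.571], TCP at [0.174, -0.469, 0.195] pointing down, gripper open.
Joint ranges: [-2.72, 2.72], [-1.05, 1.87], [-1.09, 1.28], [-1.99, 2.15], [-1.42, 1.44], [-3.14, 3.14]. Speed limits (rad/s): [2.79, 2.79, 3.14, 3.14, 3.14, 3.14].

## Interface

Orientations are given as a unit quaternion [x, y, z, w].
In Python, from workcell import bot gives the robot as it stands.
- The arm moves only by the tool move_arm, never from a script. Its argument "motion" is a list of rows, each an object of numbers: "x", "y", "z": the shift along the tool's x, y, z in cm; "yaw": the turn about the tool's z in degrees. A call has 1 to 20 rows; each row is the pose to reach, as a shift and turn from the pose commanded when the call began, along the tool's axes at that moment; what a row does not reach only later rows make up. A row lasts 1/8 s, in which the tool goes at most 62.5 mm and 10.7 degrees, less where a joint would pass 70% of its speed; a pose out of reach is approached as far as the arm can. A call with a gripper value outside its range is refused whole. "gripper" is the opening, from -1 (shut) to 1 (fully open), set as the call begins (left out, the last holds). The fingers move at their own pace and stop on an object; the grip force is fixed at half the most. Time passes only in rows, so rows that repeat a pose let the fingers close. It gives the time, the measured TCP pose, the force, the opening and the grip force at its end, in the units of the state.
- bot.get_obs(): the state, without advancing time (a new reading comes with each control period).
- bot.camera(name): name is "scene" or "side" or "wrist"; returns the picture (480x640x3 uint8, blue, green, red); there is no depth.
- bot.camera_model(name): a dict with "K" (3x3 intrinsics, pixels), "world_from_camera" (4x4, takes a point from camera to world coordinates). Camera axes: x right, y down, z forward; pixel columns grow to the right and rows downward; lengths in m; the calibration is good to about 2 mm. A picture is of the moment at which its call begins: read the wrist's pose just before it. camera_model takes no time and is no camera call; for the wrist camera it gives the pose at the moment of the call.
- bot.job_done(): hands the job in; it is judged then, once.
Trained networks look in the newest picture that a camera, given by its name, has taken for a name from the list of things; names that differ only in an ending like _2 or _b are one class to them, and where a whole thing is asked for, a point or a joint stands for the part that bears it (a point fixed in the world has none). Each returns a list of dicts, best first, with "score" (0 to 1); they miss things now and then, are a little off and sometimes report something else, mostly with a low value. They report only what shows in the picture. A call takes as long as a camera call. They do not tell look-alikes from the thing itself.
- bot.cut_out(camera, name): "mask" (480x640 bool, what is visible of it) and "centre" ([row, column] in pixels, amid what is visible of it).
The state is a dict: "clock": time; "joint_pos": joint angles; "joint_vel": joint speeds; "tau": joint torques, N m; "eef_pos": TCP position; "tool_rot": TCP orientation; "ft_force": force on the tool from outside, world axes, zero at the start; "ft_torque": the same for the moment, N m; "grip_width": finger opening in m; "grasp_force": force on a finger pad.
Only numpy, scipy, OpenCV 4.12 (cv2) and the standard library are available. Lean on these libraries where they do the work, as an engineer would, in place of code of your own. Each camera call takes 0.05 s, during which the arm holds its last target. There are 200 camera calls.

## Task

A rejected shoe heel stands on the sill of the steel reject box. Push the box's sprung flap open with one finger and, while that finger keeps it open, push the heel off the sill and down through the opening with the other finger; never pick the heel up, and do not use the heel itself to shove the flap open. Then draw the hand out so that the flap swings fully shut with the heel inside, leaving the shoe last, the jar and the spare heel on the bench where they are.

Things in the scene. Friction and masses are not known exactly. Their poses are not given: they have to be found in the camera images.
- box: Sheet-steel reject box fixed to the bench, 230 deep (x) x 170 wide (y), hollow, inside floor at z=3. Origin on the bench under the middle of the sill's inner edge; z up, +x leads from the sill into the box (away from the robot, turned up to 0.4 rad). Sill: flat plate from x=-80 to 0, 170 wide, top at z=150, no rim round it. Flat hood, the highest part: x=100 to 150 at z=210.
- sill_edge (a point): Middle of the sill's inner edge, at the sill's top: box frame (0, 0, 150).
- opening (a point): Middle of the opening, box frame (50, 0, 150), level with the sill. The opening runs from box x=0 to 100 and is 164 wide (y) between two 3 thick upright side cheeks. The cheeks' top edges and the shut flap slope up together from z=150 at x=0 to z=210 at x=100. Below, the box is empty.
- flap: Flap: flat aluminium plate, 113 long down the slope x 158 wide x 2.5 thick, hung by its top edge on a hinge rod with springs (radius 6) at box x=100, z=208. Origin at the middle of the hinge, axes parallel to the box's when shut. Opens inward and down only: pushed down or in (+x) from above the sill it swings into the box. Springs shut it; opening takes about 1 to 5 N.
- flap_edge (a point): Middle of the flap's lower free edge, 113 from the hinge; when shut it lies at about box x=3, z=150, next to the sill's inner edge.
- flap_hinge (a joint): Opening angle of the flap in rad: 0 shut (sloping up 31 degrees from the sill), 0.5 slopes 60 degrees, about 1.03 hangs straight down; stop at 1.05. It springs back to 0 when released.
- heel: The rejected heel, loose on the sill: brown block with a black rubber top, about 70 g. D-shaped from above, 42 long (x) x 48 wide (y) x 34 high; origin at the middle of its underside. Its flat upright face at x=-21 faces the robot, its round side at x=+21 the flap, within 0.3 rad of box +x. Starts with its origin 32 to 44 before the sill's inner edge, up to 38 off the middle.
- heel_center (a point): Centre of the rejected heel, 17 above its underside.
- spare_heel: A good heel of the same shape and size standing on the bench beside the box. Leave it alone. Origin at the middle of its underside.
- last: Shoe last (foot form) of beige plastic, 245 long (x, toe to -x) x 82 wide x 105 high, standing sole down on the bench beside the box. Leave it alone. Origin under its middle.
- jar: White jar with a steel cap, 52 across x 75 high, standing on the bench beside the box. Leave it alone. Origin at the middle of its underside.
There are look-alikes about, which are no part of the job. What is shaped like the heel but pink or purple is not meant.

How it is judged:
On the way, in this order (a step that is already met when the one before it is completed fails the run):
1. a finger holds the flap open (more than 0.3 rad) while the other finger pushes the heel, still on the sill (value of joint flap_hinge above 0.3 rad and contact force between the fingers and flap above 0.2 N and contact force between the fingers and heel above 0.02 N and z of heel_center in the frame of box above 0.155 m), for 0.05 s.
2. the heel has dropped through the opening while the finger still holds the flap open (z of heel_center in the frame of box below 0.1 m and x of heel_center in the frame of box above -0.078 m and value of joint flap_hinge above 0.3 rad and contact force between the fingers and flap above 0.2 N), for 0.05 s.
At the end, for the whole second after the job is handed in: The heel lies inside the box, at rest (under 0.05 m/s), its centre under 90 mm above the bench; the flap is shut (under 0.06 rad); the spare heel, jar and last are within 20 mm of where they stood (z of heel_center in the frame of box below 0.09 m and x of heel_center in the frame of box between -0.077 and 0.147 m and y of heel_center in the frame of box between -0.082 and 0.082 m and linear speed of heel below 0.05 m/s and value of joint flap_hinge below 0.06 rad and distance of each of spare_heel, jar, last from where it was at the start of the episode below 0.02 m); the robot touches nothing.
It fails at once if the heel is lifted off the sill (its centre more than 15 mm above where it stands) (z of heel_center in the frame of box above 0.182 m).
It fails at once if the heel is gripped or pressed hard (more than 15 N from the fingers) (contact force between the fingers and heel above 15 N).
It fails at once if the heel, still on the sill, shoves the flap with no finger on the flap (contact force between heel and flap above 0.3 N and contact force between the fingers and flap below 0.02 N and z of heel_center in the frame of box above 0.155 m).
It fails at once if the spare heel, the jar or the last is moved more than 20 mm (distance of any of spare_heel, jar, last from where it was at the start of the episode above 0.02 m).
It also fails if it takes over 35 s, if anything falls off the work surface, if the arm or the gripper's body presses on something with over 40 N, if the wrist force passes 120 N, or if a joint passes its speed limit or range.

## Working session

There is one attempt and no reset: what is moved stays moved. The work goes in short steps, Python scripts to look and compute and a tool call to move; the robot and the scene stay as the last step left them, time stands still between calls to the robot, and variables do not carry over. Pictures are saved under pics/ and viewed, at most 10 in all, crops included, and the job is handed in when it is done.

Besides the shell and the picture viewer there is one more tool, called as name([rows], argument=value, ...), one row to a line, values as JSON. move_arm: Moves the arm, as the interface text tells. Its arguments: {"type":"object","properties":{"motion":{"type":"array"},"gripper":{"type":"number"}},"required":["motion"]}

```bash
ls; mkdir -p pics; python3 - <<'E'
from workcell import bot
import cv2, numpy as np
o=bot.get_obs(); print({k:np.round(v,3).tolist() for k,v in o.items()})
ims=[]
for c in ["scene","side"]:
    im=bot.camera(c); cv2.imwrite(f"pics/{c}0.png",im)
    m=bot.camera_model(c); print(c,np.round(m["K"],1).tolist(),np.round(m["world_from_camera"],3).tolist())
    for n in ["box","flap","heel","spare_heel","last","jar"]:
        for d in bot.cut_out(c,n)[:4]: print(n,round(d["score"],2),np.round(d["centre"]),d["mask"].sum())
E
```

```text
pics
{'clock': 0.0, 'joint_pos': [-1.215, 0.241, 0.004, 1.335, -0.0, 1.571], 'joint_vel': [0.002, -0.001, 0.001, -0.002, 0.0, -0.001], 'tau': [0.001, -37.232, 25.241, 0.017, 0.0, 0.0], 'eef_pos': [0.174, -0.468, 0.194], 'tool_rot': [0.984, 0.177, -0.0, -0.001], 'ft_force': [0.103, -0.098, 0.47], 'ft_torque': [-0.002, -0.006, -0.049], 'grasp_force': 0.0, 'grip_width': 0.085}
scene [[573.7, 0.0, 324.8], [0.0, 573.7, 245.2], [0.0, 0.0, 1.0]] [[0.415, 0.76, -0.501, 1.149], [0.91, -0.352, 0.219, -0.213], [-0.01, -0.547, -0.837, 1.129], [0.0, 0.0, 0.0, 1.0]]
box 0.6 [266. 309.] 12024
flap 0.56 [246. 305.] 2309
heel 0.65 [212. 260.] 237
heel 0.62 [221. 275.] 564
heel 0.58 [232. 226.] 395
last 0.95 [274. 423.] 2977
last 0.41 [264. 309.] 11796
jar 0.82 [213. 335.] 314
side [[538.9, 0.0, 321.8], [0.0, 538.9, 241.8], [0.0, 0.0, 1.0]] [[-0.815, -0.387, 0.431, 0.119], [-0.579, 0.544, -0.608, 0.644], [0.001, -0.745, -0.667, 0.781], [0.0, 0.0, 0.0, 1.0]]
box 0.75 [242. 325.] 16490
flap 0.82 [204. 325.] 3687
heel 0.93 [304. 433.] 694
heel 0.89 [216. 378.] 643
heel 0.83 [274. 452.] 612
last 0.77 [315. 206.] 5251
jar 0.73 [326. 346.] 1200
```

```bash
python3 - <<'E'
import cv2, numpy as np
a=cv2.imread("pics/scene0.png")[140:380,160:480]; b=cv2.imread("pics/side0.png")[130:400,140:500]
a=cv2.resize(a,(400,300),interpolation=cv2.INTER_CUBIC)
cv2.imwrite("pics/v1.png",cv2.resize(cv2.imread("pics/scene0.png")[140:380,160:480],(800,600),interpolation=cv2.INTER_CUBIC))
cv2.imwrite("pics/v2.png",cv2.resize(b,(800,600),interpolation=cv2.INTER_CUBIC))
E
```

```text
(no output)
```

View pics/v1.png

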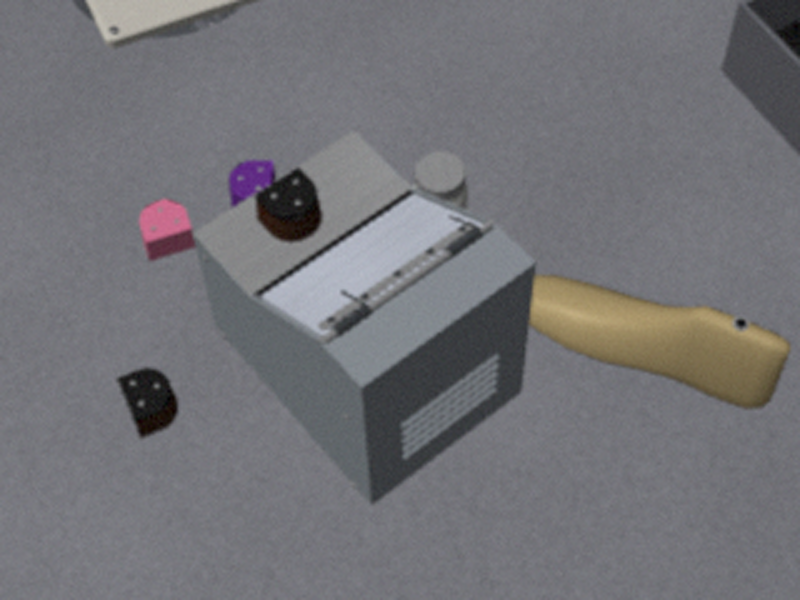

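View pics/v2.png

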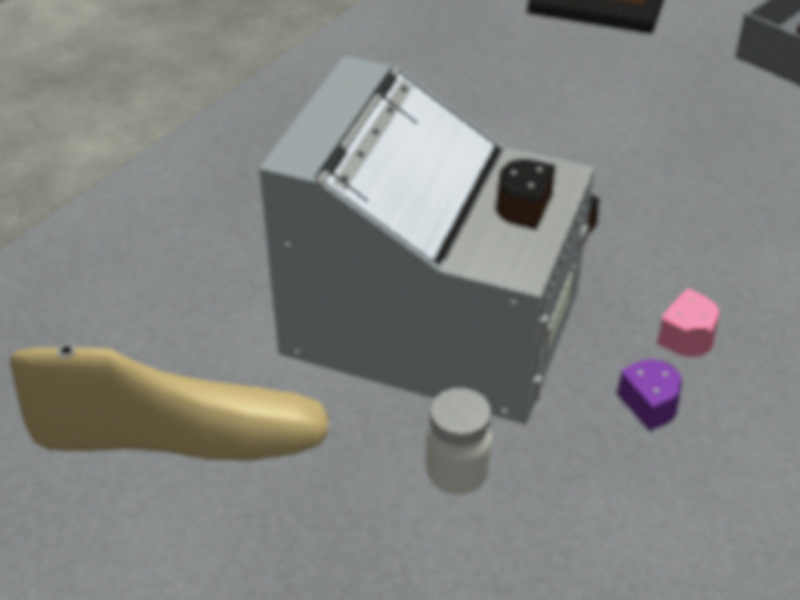

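The scene shows three dark or heel-shaped things near the box and one on it. In scene pixels (col, row):
- brown/black heel on the sill: (276, 221), also at side (376, 216)
- brown/black heel on the bench, the spare: (220, 300)
- purple block: (260, 212)
- pink block: (226, 232)

By the description, the target is the brown/black one on the sill. Next I fit the box and heel poses.

```bash
cat > fit.py <<'E'
import numpy as np, cv2
from workcell import bot
from scipy.optimize import least_squares, minimize
M={c:bot.camera_model(c) for c in ["scene","side"]}
def proj(c,P):
    T=np.linalg.inv(M[c]["world_from_camera"]); p=(T[:3,:3]@np.asarray(P).T).T+T[:3,3]
    q=(M[c]["K"]@p.T).T; return q[:,:2]/q[:,2:]
def place(p,P):
    c,s=np.cos(p[2]),np.sin(p[2]); P=np.asarray(P,float)
    return np.c_[p[0]+c*P[:,0]-s*P[:,1],p[1]+s*P[:,0]+c*P[:,1],P[:,2]]
E
python3 - <<'E'
from fit import *
S=[((-80,85,150),355,133),((-80,-85,150),197,238),((150,85,210),533,263),((150,-85,210),362,383),((150,-85,0),373,502),((150,85,0),520,398)]
D=[((-80,-85,150),593,168),((-80,85,150),541,292),((0,85,150),440,262),((150,85,210),262,170),((150,-85,210),345,57),((100,85,210),322,180),((-80,85,0),525,422),((150,85,0),279,352),((0,-85,150),497,147)]
s3=np.array([a[0] for a in S])/1e3; s2=np.array([(160+.4*a[1],140+.4*a[2]) for a in S])
d3=np.array([a[0] for a in D])/1e3; d2=np.array([(140+.45*a[1],130+.45*a[2]) for a in D])
f=lambda p:np.r_[(proj("scene",place(p,s3))-s2).ravel(),(proj("side",place(p,d3))-d2).ravel()]
r=least_squares(f,[.45,0,0],loss="soft_l1"); b=r.x; print("box",b.round(4)); print(f(b).reshape(-1,2).round(1).tolist())
# heel: silhouette fit
a=np.linspace(-np.pi/2,np.pi/2,15); out=np.r_[[[-.021,-.024],[-.021,.024]],np.c_[-.003+.024*np.cos(a),.024*np.sin(a)]]
H=np.vstack([np.c_[out,0*out[:,:1]+.15],np.c_[out,0*out[:,:1]+.184]])
masks={}
for c,px in [("scene",(221,276)),("side",(216,377))]:
    cv2.imwrite(f"pics/{c}1.png",bot.camera(c))
    ds=bot.cut_out(c,"heel"); d=min(ds,key=lambda d:np.hypot(*(np.array(d["centre"])-px))); masks[c]=d["mask"]; print(c,d["centre"],d["mask"].sum())
def cost(p):
    t=0
    for c in masks:
        m=np.zeros((480,640),np.uint8); h=cv2.convexHull(proj(c,place(p,H)).astype(np.float32))
        cv2.fillConvexPoly(m,np.round(h*16).astype(np.int32),1,shift=4)
        m=m>0; t+=1-(m&masks[c]).sum()/(m|masks[c]).sum()
    return t
best=None
for y in np.linspace(-.35,.35,8):
    p0=np.r_[place(b,[[-.038,-.01,0]])[0,:2],b[2]+y]
    r=minimize(cost,p0,method="Nelder-Mead",options=dict(initial_simplex=p0+np.array([[0,0,0],[.015,0,0],[0,.015,0],[0,0,.15]])))
    if best is None or r.fun<best.fun: best=r
    print(r.x.round(3),round(r.fun,3))
p=best.x; c,s=np.cos(b[2]),np.sin(b[2]); d=p[:2]-b[:2]
print("heel in box",(c*d[0]+s*d[1]).round(4),(-s*d[0]+c*d[1]).round(4),(p[2]-b[2]).round(3))
np.savez("pose.npz",box=b,heel=p)
im=cv2.imread("pics/side1.png")
for q in proj("side",np.vstack([place(b,d3),place(p,H)])): cv2.circle(im,tuple(np.round(q).astype(int)),1,(0,0,255),-1)
im2=cv2.imread("pics/scene1.png")
for q in proj("scene",np.vstack([place(b,d3),place(p,H)])): cv2.circle(im2,tuple(np.round(q).astype(int)),1,(0,0,255),-1)
cv2.imwrite("pics/v3.png",np.hstack([cv2.resize(im2[160:360,220:400],(400,444)),cv2.resize(im[130:330,240:440],(400,444))]))
E
```

```text
box [ 0.5124 -0.009   0.2679]
[[-2.0, -2.0], [-3.0, -2.2], [0.1, -1.6], [-0.8, 1.1], [-1.1, 0.6], [-0.4, -3.6], [-0.5, -1.6], [-0.6, 0.8], [-0.1, 3.2], [-2.0, -1.3], [-1.8, -1.2], [-2.2, 0.4], [0.5, 0.0], [-1.0, 0.6], [2.3, -0.9]]
scene [220.2, 273.6] 528
side [216.8, 375.8] 669
[ 0.481 -0.03   0.274] 0.279
[ 0.48  -0.029  0.135] 0.315
[ 0.481 -0.03   0.248] 0.287
[ 0.48  -0.028  0.287] 0.287
[ 0.48  -0.028  0.295] 0.28
[ 0.478 -0.029  0.444] 0.307
[ 0.48  -0.029  0.33 ] 0.284
[ 0.48  -0.03   0.286] 0.286
heel in box -0.0362 -0.0122 0.006
```

View pics/v3.png

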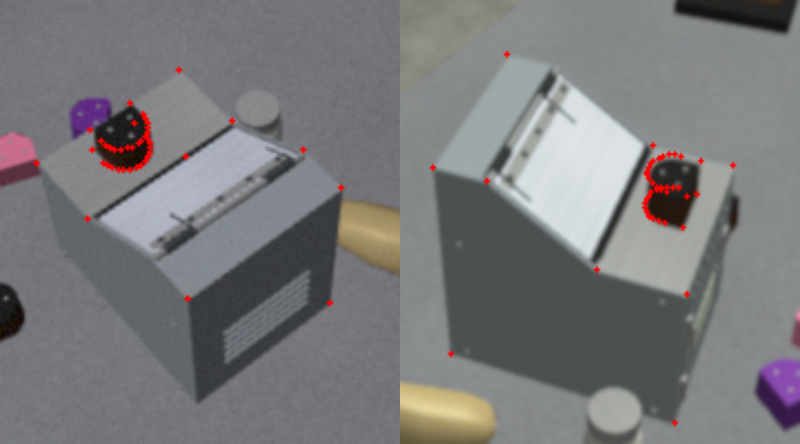

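The overlay fits within a few mm. Heel: scene px about (274, 220), standing 36 mm before the edge and about 12 mm off the middle. The next move raises the hand and carries it over the sill, with the finger line along box x, for a wrist view.

move_arm([
  {"x": 0, "y": 0, "z": -5, "yaw": 0},
  {"x": 0, "y": 0, "z": -10.5, "yaw": -8},
  {"x": 4.5, "y": -3, "z": -10.5, "yaw": -16},
  {"x": 9, "y": -6, "z": -10.5, "yaw": -24},
  {"x": 13.5, "y": -9, "z": -10.5, "yaw": -32},
  {"x": 18, "y": -12, "z": -10.5, "yaw": -40},
  {"x": 22.5, "y": -15, "z": -10.5, "yaw": -48},
  {"x": 27, "y": -18, "z": -10.5, "yaw": -56},
  {"x": 31.5, "y": -21, "z": -10.5, "yaw": -64},
  {"x": 36, "y": -24, "z": -10.5, "yaw": -72},
  {"x": 40.5, "y": -27, "z": -10.5, "yaw": -80},
  {"x": 45, "y": -30.3, "z": -10.5, "yaw": -85},
  {"x": 45, "y": -30.3, "z": -10.5, "yaw": -85},
  {"x": 45, "y": -30.3, "z": -10.5, "yaw": -85},
  {"x": 45, "y": -30.3, "z": -10.5, "yaw": -85},
], gripper=1)

```text
clock: 2.78
eef_pos: [0.4899, -0.029, 0.3001]
tool_rot: [0.607, 0.795, -0.0, 0.0]
ft_force: [-0.1, -0.2, -0.4]
grip_width: 0.085
grasp_force: 0.0
```

```bash
python3 - <<'E'
from fit import *
o=bot.get_obs(); print(o["clock"],np.round(o["eef_pos"],4),np.round(o["tool_rot"],3),np.round(o["joint_pos"],2))
M["wrist"]=bot.camera_model("wrist"); im=bot.camera("wrist"); np.savez("w.npz",**M["wrist"]); cv2.imwrite("pics/w0.png",im)
z=np.load("pose.npz"); print(M["wrist"]["world_from_camera"].round(3).tolist())
print(proj("wrist",place(z["box"],[[0,-.079,.15],[0,.079,.15],[0,0,.15],[-.08,-.085,.15],[-.08,.085,.15]])).round().tolist(),proj("wrist",[[*z["heel"][:2],.184]]).round())
for d in bot.cut_out("wrist","heel"): print(d["score"],d["centre"],d["mask"].sum())
E
```

```text
2.775 [ 0.4899 -0.029   0.3001] [ 0.607  0.795 -0.     0.   ] [-0.06  0.2   0.23  1.6  -0.    1.25]
[[0.965, 0.253, 0.073, 0.472], [0.263, -0.927, -0.268, 0.038], [-0.0, 0.278, -0.961, 0.48], [0.0, 0.0, 0.0, 1.0]]
[[353.0, 288.0], [357.0, 84.0], [355.0, 193.0], [256.0, 295.0], [246.0, 76.0]] [[307. 218.]]
0.87 [209.2, 305.0] 3684
0.8 [229.3, 177.1] 1832
0.62 [143.8, 180.3] 2062
```

View pics/w0.png

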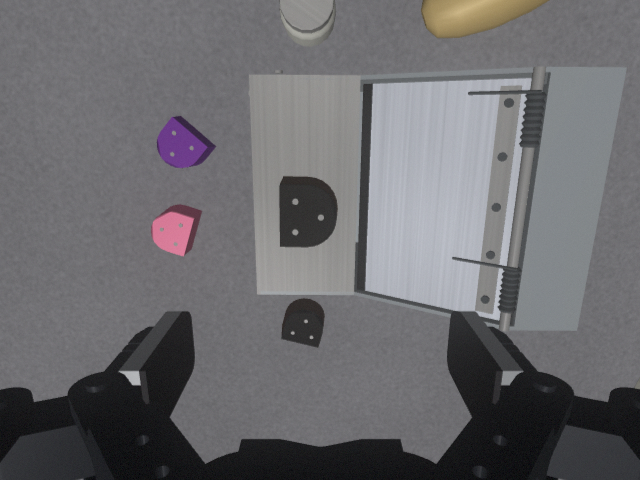

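The wrist view shows the target heel on the sill at px (308, 212): brown/black, flat face to the left, clear of the shut flap. The spare is on the bench at (303, 323), and the pink and purple blocks are at (175, 230) and (183, 143). I'll refine the poses from this view.

```bash
python3 - <<'E'
from fit import *
W=dict(np.load("w.npz")); z=np.load("pose.npz"); b=z["box"]
def back(u,v,h):
    d=W["world_from_camera"][:3,:3]@np.linalg.inv(W["K"])@[u,v,1]; o=W["world_from_camera"][:3,3]
    return o+d*(h-o[2])/d[2]
M["wrist"]=W
P3=np.array([[-80,85,150],[-80,-85,150],[0,-85,150],[0,85,150],[150,85,210],[150,-85,210]])/1e3
P2=np.array([[249.5,74],[257,294.5],[356,294],[361,76],[625,67],[578,330]])
r=least_squares(lambda p:(proj("wrist",place(p,P3))-P2).ravel(),b,loss="soft_l1"); b2=r.x
print(b,b2,r.fun.reshape(-1,2).round(1).tolist())
for nm,B in [("old",b),("new",b2)]:
    c,s=np.cos(B[2]),np.sin(B[2])
    for u,v in [(280,177),(280,246),(337,212),(308,177),(308,247)]:
        q=back(u,v,.184); d=q[:2]-B[:2]; print(nm,(u,v),(1e3*np.array([c*d[0]+s*d[1],-s*d[0]+c*d[1]])).round(1))
    d=bot.get_obs()["eef_pos"][:2]-B[:2]; print("tcp in box",1e3*(c*d[0]+s*d[1]),1e3*(-s*d[0]+c*d[1]))
E
```

```text
[ 0.51236244 -0.0090121   0.26785966] [ 0.51441277 -0.00847691  0.26262547] [[-0.1, 1.0], [1.1, -0.3], [-1.3, 0.6], [-0.2, -0.5], [1.5, -0.0], [-0.8, -0.4]]
old (280, 177) [-54.3  16.8]
old (280, 246) [-55.7 -32.7]
old (337, 212) [-14.9  -7.8]
old (308, 177) [-35.1  16.8]
old (308, 247) [-35.5 -33.4]
tcp in box -26.886313266121082 -13.403974667867882
new (280, 177) [-56.5  16.5]
new (280, 246) [-57.6 -32.9]
new (337, 212) [-17.   -7.8]
new (308, 177) [-37.3  16.6]
new (308, 247) [-37.5 -33.6]
tcp in box -28.93475414492064 -13.529061613335031
```

move_arm([
  {"x": 0.5, "y": 0, "z": 3},
  {"x": 0.5, "y": 0, "z": 6},
  {"x": 0.5, "y": 0, "z": 9},
  {"x": 0.5, "y": 0, "z": 11},
  {"x": 0.5, "y": 0, "z": 12.5},
  {"x": 0.5, "y": 0, "z": 13.5},
  {"x": 0.5, "y": 0, "z": 14.3},
  {"x": 0.5, "y": 0, "z": 15},
  {"x": 0.5, "y": 0, "z": 15.3},
  {"x": 0.5, "y": 0, "z": 15.3},
  {"x": 0.5, "y": 0, "z": 15.3},
])

```text
invalid input at $.motion[0]: expected keys x, y, z, yaw
```

```bash
python3 - <<'E'
from fit import *
a=bot.camera("side"); b=bot.camera("wrist")
cv2.imwrite("pics/v4.png",np.hstack([cv2.resize(a[120:330,230:440],(400,400),interpolation=cv2.INTER_CUBIC),cv2.resize(b,(400,300))[:, :].repeat(1,0) if 0 else cv2.copyMakeBorder(cv2.resize(b,(400,300)),0,100,0,0,cv2.BORDER_CONSTANT)]))
E
```

```text
(no output)
```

View pics/v4.png

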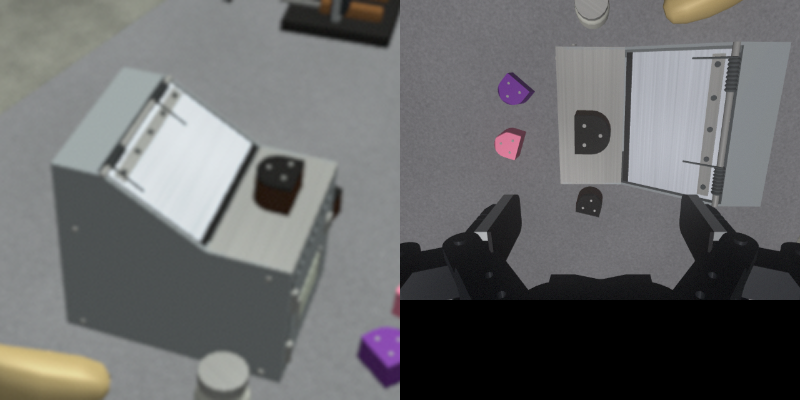

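The call was refused because every row needs a yaw key, so nothing moved: the heel is still on the sill in the picture at (280, 185), and the flap is shut. I'll repeat the descent with yaw included.

move_arm([
  {"x": 0.5, "y": 0, "z": 3, "yaw": 0},
  {"x": 0.5, "y": 0, "z": 6, "yaw": 0},
  {"x": 0.5, "y": 0, "z": 9, "yaw": 0},
  {"x": 0.5, "y": 0, "z": 11, "yaw": 0},
  {"x": 0.5, "y": 0, "z": 12.5, "yaw": 0},
  {"x": 0.5, "y": 0, "z": 13.5, "yaw": 0},
  {"x": 0.5, "y": 0, "z": 14.3, "yaw": 0},
  {"x": 0.5, "y": 0, "z": 15, "yaw": 0},
  {"x": 0.5, "y": 0, "z": 15.3, "yaw": 0},
  {"x": 0.5, "y": 0, "z": 15.3, "yaw": 0},
  {"x": 0.5, "y": 0, "z": 15.3, "yaw": 0},
])

```text
clock: 4.35
eef_pos: [0.4894, -0.0231, 0.1473]
tool_rot: [0.606, 0.795, 0.0, 0.0]
ft_force: [-0.3, -0.3, 0.5]
grip_width: 0.0855
grasp_force: 0.0
```

```bash
python3 - <<'E'
from fit import *
a=bot.camera("side"); b=bot.camera("wrist")
cv2.imwrite("pics/v5.png",np.hstack([cv2.resize(a[120:330,230:440],(400,400),interpolation=cv2.INTER_CUBIC),cv2.copyMakeBorder(cv2.resize(b,(400,300)),0,100,0,0,cv2.BORDER_CONSTANT)]))
E
```

```text
(no output)
```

View pics/v5.png

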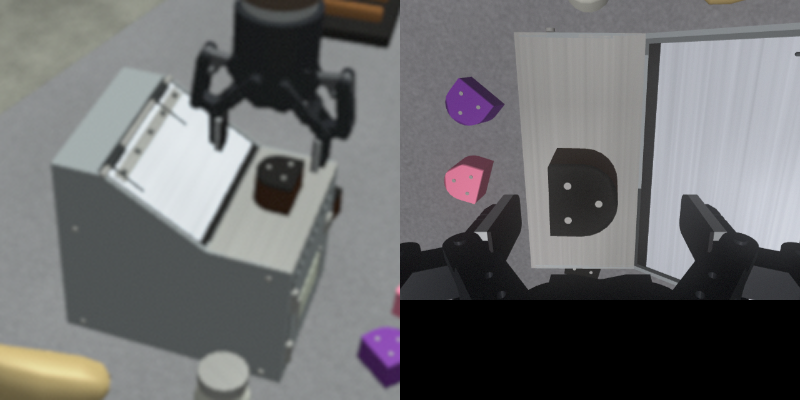

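The hand is down around the heel. Finger A is over the flap at about (220, 142) and finger B behind the heel at about (318, 160), with the heel between them and the flap still shut. The knuckles at (195, 100) and (352, 105) look wider than the fingers, so I'll measure them against the hinge rod.

```bash
python3 - <<'E'
from fit import *
W=M["side"]; o=bot.get_obs(); t=o["eef_pos"]; 
from scipy.spatial.transform import Rotation as R
T=R.from_quat(o["tool_rot"]).as_matrix()
# v5 px -> side px : u/400*210+230, v/400*210+120
for nm,u,v in [("A knuckle outer top",193,98),("A knuckle outer low",195,112),("A upper knuckle",205,55),("A tip outer",213,142),("A tip low",220,150),("B tip low",317,172),("B knuckle outer",354,118),("B up",350,75)]:
    c=W["world_from_camera"]; d=c[:3,:3]@np.linalg.inv(W["K"])@[u*.525+230,v*.525+120,1]
    for X in (0,.011):
        n=T[:,0]; s=(X-(c[:3,3]-t)@n)/(d@n); p=c[:3,3]+s*d; q=T.T@(p-t); print(nm,X,"toolY mm",(1e3*q[1]).round(),"world z",(1e3*p[2]).round())
E
```

```text
A knuckle outer top 0 toolY mm 71.0 world z 245.0
A knuckle outer top 0.011 toolY mm 68.0 world z 253.0
A knuckle outer low 0 toolY mm 69.0 world z 230.0
A knuckle outer low 0.011 toolY mm 66.0 world z 238.0
A upper knuckle 0 toolY mm 61.0 world z 293.0
A upper knuckle 0.011 toolY mm 57.0 world z 300.0
A tip outer 0 toolY mm 51.0 world z 200.0
A tip outer 0.011 toolY mm 47.0 world z 209.0
A tip low 0 toolY mm 44.0 world z 192.0
A tip low 0.011 toolY mm 40.0 world z 201.0
B tip low 0 toolY mm -50.0 world z 191.0
B tip low 0.011 toolY mm -52.0 world z 200.0
B knuckle outer 0 toolY mm -77.0 world z 259.0
B knuckle outer 0.011 toolY mm -78.0 world z 266.0
B up 0 toolY mm -68.0 world z 301.0
B up 0.011 toolY mm -70.0 world z 308.0
```

```bash
python3 - <<'E'
from fit import *
from scipy.spatial.transform import Rotation as R
o=bot.get_obs(); t=o["eef_pos"]; T=R.from_quat(o["tool_rot"]).as_matrix()
M["wrist"]=bot.camera_model("wrist"); c=M["wrist"]["world_from_camera"]; print("cam in tool",(T.T@(c[:3,3]-t)).round(4),(T.T@c[:3,:3]).round(3).tolist())
for X in (0,.011):
  for h in (0,.013,.025,.035,.045):
    P=[t+T@np.array([X,y,-h]) for y in (-.0425,.0425,-.0495,.0495)]
    print(X,h,"wrist",proj("wrist",P).round().tolist()); 
    s=proj("side",P); print("   side v5",((s-[230,120])/.525).round().tolist())
E
```

```text
cam in tool [ 0.0697  0.0004 -0.1799] [[-0.0, -0.961, -0.278], [1.0, -0.0, -0.0], [0.0, -0.278, 0.961]]
0 0 wrist [[224.0, 279.0], [415.0, 279.0], [209.0, 279.0], [430.0, 279.0]]
   side v5 [[305.0, 207.0], [220.0, 187.0], [312.0, 208.0], [213.0, 186.0]]
0 0.013 wrist [[218.0, 291.0], [421.0, 291.0], [201.0, 291.0], [438.0, 291.0]]
   side v5 [[306.0, 196.0], [220.0, 177.0], [313.0, 198.0], [213.0, 175.0]]
0 0.025 wrist [[211.0, 303.0], [428.0, 303.0], [193.0, 303.0], [446.0, 303.0]]
   side v5 [[307.0, 186.0], [221.0, 167.0], [314.0, 188.0], [214.0, 165.0]]
0 0.035 wrist [[204.0, 314.0], [435.0, 314.0], [185.0, 314.0], [454.0, 314.0]]
   side v5 [[308.0, 178.0], [221.0, 159.0], [315.0, 180.0], [214.0, 157.0]]
0 0.045 wrist [[197.0, 327.0], [442.0, 327.0], [176.0, 327.0], [462.0, 327.0]]
   side v5 [[309.0, 170.0], [221.0, 150.0], [316.0, 171.0], [214.0, 149.0]]
0.011 0 wrist [[223.0, 256.0], [416.0, 256.0], [207.0, 256.0], [432.0, 256.0]]
   side v5 [[302.0, 214.0], [216.0, 194.0], [309.0, 215.0], [209.0, 192.0]]
0.011 0.013 wrist [[216.0, 266.0], [423.0, 266.0], [199.0, 266.0], [440.0, 266.0]]
   side v5 [[303.0, 203.0], [217.0, 184.0], [310.0, 205.0], [210.0, 182.0]]
0.011 0.025 wrist [[209.0, 276.0], [430.0, 276.0], [190.0, 276.0], [448.0, 276.0]]
   side v5 [[304.0, 193.0], [217.0, 174.0], [311.0, 195.0], [210.0, 172.0]]
0.011 0.035 wrist [[202.0, 286.0], [437.0, 286.0], [182.0, 286.0], [456.0, 286.0]]
   side v5 [[305.0, 185.0], [217.0, 165.0], [312.0, 187.0], [210.0, 164.0]]
0.011 0.045 wrist [[194.0, 297.0], [445.0, 297.0], [173.0, 297.0], [465.0, 297.0]]
   side v5 [[306.0, 177.0], [218.0, 157.0], [313.0, 178.0], [210.0, 155.0]]
```

```bash
python3 - <<'E'
from fit import *
a=bot.camera("side"); b=bot.camera("wrist")
cv2.imwrite("pics/v6.png",np.hstack([cv2.resize(a[130:220,310:430],(480,360),interpolation=cv2.INTER_CUBIC),cv2.resize(b[250:430,60:220],(320,360),interpolation=cv2.INTER_CUBIC)]))
E
```

```text
(no output)
```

View pics/v6.png

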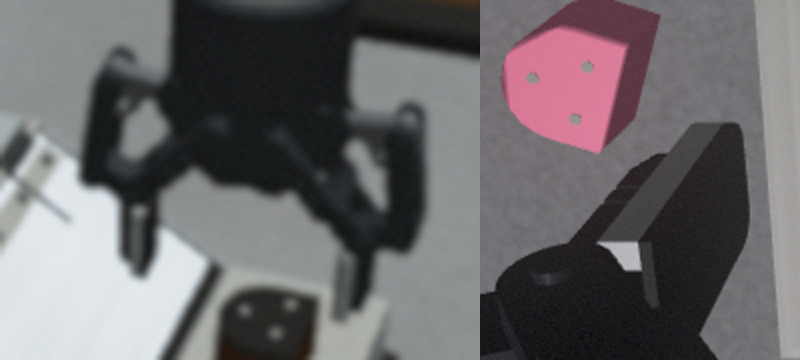

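Both views agree that the open tips sit about 45 mm behind the reported TCP, at z≈0.19. I see finger A's tip at v6 (137, 272) and B's at (343, 318), both above heel-top level. I'll go down further in small steps and watch the force.

move_arm([
  {"x": 0, "y": 0, "z": 0.7, "yaw": 0},
  {"x": 0, "y": 0, "z": 1.4, "yaw": 0},
  {"x": 0, "y": 0, "z": 2, "yaw": 0},
  {"x": 0, "y": 0, "z": 2.5, "yaw": 0},
  {"x": 0, "y": 0, "z": 2.5, "yaw": 0},
  {"x": 0, "y": 0, "z": 2.5, "yaw": 0},
])

```text
clock: 5.3
eef_pos: [0.4893, -0.0231, 0.122]
tool_rot: [0.606, 0.795, 0.0, 0.0]
ft_force: [-1.3, -1.5, -0.3]
grip_width: 0.0854
grasp_force: 0.0
```

```bash
python3 - <<'E'
from fit import *
o=bot.get_obs(); print(np.round(o["eef_pos"],4),o["ft_force"],o["grip_width"])
a=bot.camera("side"); b=bot.camera("wrist")
cv2.imwrite("pics/v7.png",np.hstack([cv2.resize(a[130:250,310:430],(440,440),interpolation=cv2.INTER_CUBIC),cv2.copyMakeBorder(cv2.resize(b,(360,270)),0,170,0,0,cv2.BORDER_CONSTANT)]))
E
```

```text
[ 0.4893 -0.0231  0.122 ] [-1.32135136 -1.53965828 -0.33252867] 0.08542236187677671
```

View pics/v7.png

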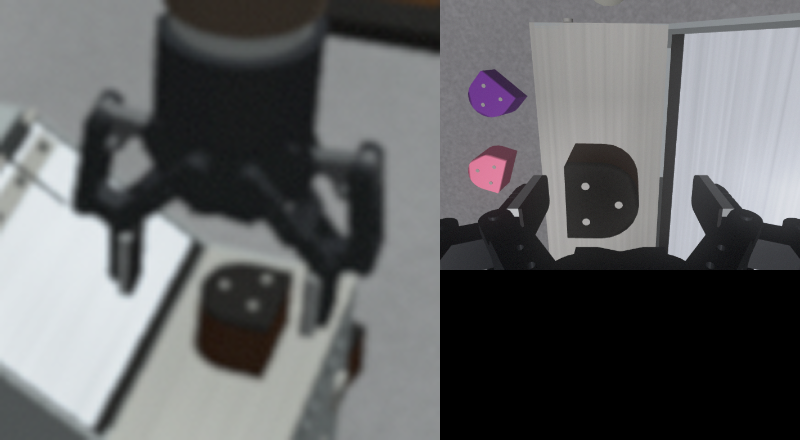

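Finger A's tip at (125, 290) now sits just over the flap. B's tip at (313, 325) is behind the heel's flat face, and the heel at (245, 310) is untouched. I'll lower another 10 mm.

move_arm([
  {"x": 0, "y": 0, "z": 0.4, "yaw": 0},
  {"x": 0, "y": 0, "z": 0.8, "yaw": 0},
  {"x": 0, "y": 0, "z": 0.8, "yaw": 0},
  {"x": 0, "y": 0, "z": 0.8, "yaw": 0},
])

```text
clock: 5.9
eef_pos: [0.4891, -0.0231, 0.1138]
tool_rot: [0.606, 0.795, -0.0, -0.0]
ft_force: [-0.4, -0.5, 0.0]
grip_width: 0.0853
grasp_force: 0.0
```

```bash
python3 - <<'E'
from fit import *
o=bot.get_obs(); print(np.round(o["eef_pos"],4),o["ft_force"].round(2),o["ft_torque"].round(2))
cv2.imwrite("pics/side_d.png",bot.camera("side"))
E
```

```text
[ 0.4891 -0.0231  0.1138] [-0.36 -0.49  0.03] [-0.01  0.01  0.03]
```

move_arm([
  {"x": 0, "y": 0, "z": 0.3, "yaw": 0},
  {"x": 0, "y": 0, "z": 0.6, "yaw": 0},
  {"x": 0, "y": 0, "z": 0.6, "yaw": 0},
  {"x": 0, "y": 0, "z": 0.6, "yaw": 0},
])

```text
clock: 6.45
eef_pos: [0.489, -0.0231, 0.1079]
tool_rot: [0.606, 0.795, -0.0, -0.0]
ft_force: [-0.5, -0.2, 1.8]
grip_width: 0.0854
grasp_force: 0.8
```

```bash
python3 - <<'E'
from fit import *
o=bot.get_obs(); print(np.round(o["eef_pos"],4),o["ft_force"].round(2),o["ft_torque"].round(2))
a=bot.camera("side");b=bot.camera("wrist")
cv2.imwrite("pics/v8.png",np.hstack([cv2.resize(a[150:240,310:430],(480,360),interpolation=cv2.INTER_CUBIC),cv2.resize(b[180:420,430:640],(315,360),interpolation=cv2.INTER_CUBIC)]))
E
```

```text
[ 0.489  -0.0231  0.1079] [-0.5  -0.23  1.79] [-0.05 -0.1   0.02]
```

View pics/v8.png

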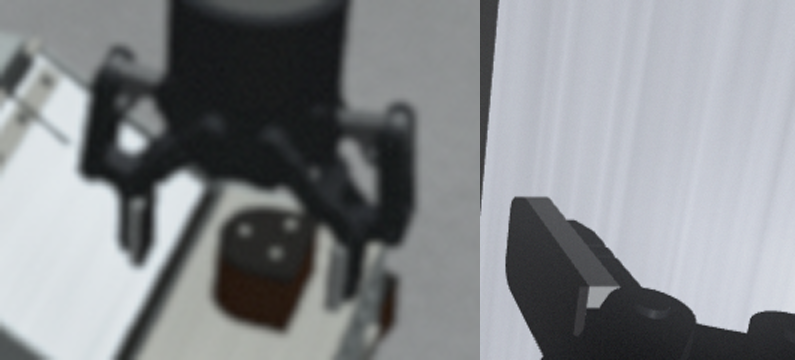

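Flap contact: 1.8 N upward with A's tip at (137, 262) on the plate, so the tips are about 52 mm behind the TCP. B at (345, 300) is still clear of the heel. I'll go 3 mm lower, then advance 34 mm along box +x. That opens the flap and brings B to the heel.

move_arm([
  {"x": 0, "y": 0, "z": 0.3, "yaw": 0},
  {"x": 0, "y": 0.4, "z": 0.3, "yaw": 0},
  {"x": 0, "y": 0.8, "z": 0.3, "yaw": 0},
  {"x": 0, "y": 1.2, "z": 0.3, "yaw": 0},
  {"x": 0, "y": 1.5, "z": 0.3, "yaw": 0},
  {"x": 0, "y": 1.8, "z": 0.3, "yaw": 0},
  {"x": 0, "y": 2.1, "z": 0.3, "yaw": 0},
  {"x": 0, "y": 2.4, "z": 0.3, "yaw": 0},
  {"x": 0, "y": 2.7, "z": 0.3, "yaw": 0},
  {"x": 0, "y": 3, "z": 0.3, "yaw": 0},
  {"x": 0, "y": 3.2, "z": 0.3, "yaw": 0},
  {"x": 0, "y": 3.4, "z": 0.3, "yaw": 0},
])

```text
clock: 8.05
eef_pos: [0.5217, -0.0141, 0.1048]
tool_rot: [0.606, 0.795, -0.0, -0.0]
ft_force: [-4.2, -1.4, -0.6]
grip_width: 0.0854
grasp_force: 1.8
```

```bash
python3 - <<'E'
from fit import *
o=bot.get_obs(); print(np.round(o["eef_pos"],4),o["ft_force"].round(2),o["ft_torque"].round(2))
a=bot.camera("side");b=bot.camera("wrist")
cv2.imwrite("pics/v9.png",np.hstack([cv2.resize(a[150:240,310:430],(480,360),interpolation=cv2.INTER_CUBIC),cv2.copyMakeBorder(cv2.resize(b,(320,240)),0,120,0,0,cv2.BORDER_CONSTANT)]))
E
```

```text
[ 0.5217 -0.0141  0.1048] [-4.25 -1.41 -0.61] [-0.18  0.8   0.01]
```

View pics/v9.png

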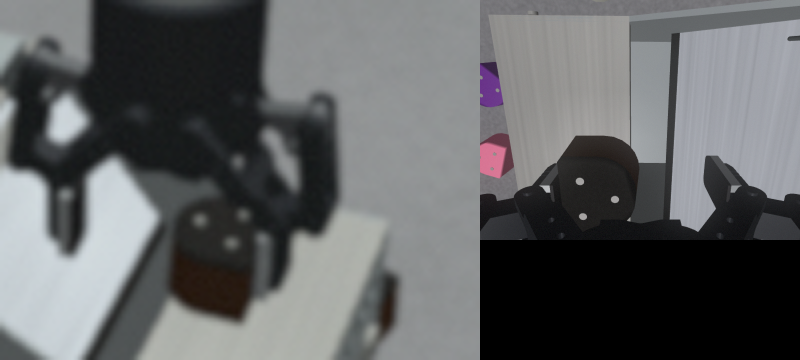

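The flap is open under finger A at (65, 250), and B at (265, 290) is against the heel, whose front is now just past the sill edge. I'll push on 11 mm.

move_arm([
  {"x": 0, "y": 0.3, "z": 0, "yaw": 0},
  {"x": 0, "y": 0.5, "z": 0, "yaw": 0},
  {"x": 0, "y": 0.7, "z": 0, "yaw": 0},
  {"x": 0, "y": 0.9, "z": 0, "yaw": 0},
  {"x": 0, "y": 1.1, "z": 0, "yaw": 0},
  {"x": 0, "y": 1.1, "z": 0, "yaw": 0},
])

```text
clock: 8.9
eef_pos: [0.5315, -0.0113, 0.1045]
tool_rot: [0.606, 0.795, -0.001, -0.001]
ft_force: [-5.9, -1.8, -0.1]
grip_width: 0.0854
grasp_force: 2.2
```

```bash
cat > st.py <<'E'
from fit import *
B=[.51441,-.00848,.2626]
o=bot.get_obs(); c,s=np.cos(B[2]),np.sin(B[2]); d=o["eef_pos"][:2]-B[:2]
print("t",o["clock"],"tcp box",(1e3*np.array([c*d[0]+s*d[1],-s*d[0]+c*d[1],o["eef_pos"][2]])).round(1),"F",o["ft_force"].round(1),"M",o["ft_torque"].round(2),o["grip_width"].round(4))
for n in ("side","wrist","scene"):
    M[n]=bot.camera_model(n); im=bot.camera(n); cv2.imwrite(f"pics/{n}_{o['clock']:.1f}.png",im)
    for q in bot.cut_out(n,"heel"):
        m=q["mask"]; px=im[m].mean(0); W=M[n]["world_from_camera"]
        ray=W[:3,:3]@np.linalg.inv(M[n]["K"])@[q["centre"][1],q["centre"][0],1]; p=W[:3,3]+ray*(.17-W[2,3])/ray[2]; e=p[:2]-B[:2]
        print(n,round(q["score"],2),np.round(q["centre"]),m.sum(),px.round(),"box xy@z.17",(1e3*np.array([c*e[0]+s*e[1],-s*e[0]+c*e[1]])).round())
E
python3 st.py
```

```text
Traceback (most recent call last):
  File "st.py", line 4, in <module>
    print("t",o["clock"],"tcp box",(1e3*np.array([c*d[0]+s*d[1],-s*d[0]+c*d[1],o["eef_pos"][2]])).round(1),"F",o["ft_force"].round(1),"M",o["ft_torque"].round(2),o["grip_width"].round(4))
                                                                                                                                                                  ^^^^^^^^^^^^^^^^^^^^^
AttributeError: 'float' object has no attribute 'round'
```

```bash
sed -i 's/o\["grip_width"\].round(4)/o["grip_width"]/' st.py; python3 st.py
```

```text
t 8.9 tcp box [ 15.7  -7.2 104.5] F [-5.9 -1.8 -0.1] M [-0.3   1.07 -0.04] 0.0854458959924194
side 0.83 [304. 430.] 704 [136.  66. 109.] box xy@z.17 [-177.  169.]
side 0.62 [275. 450.] 604 [138. 116. 185.] box xy@z.17 [-194.   96.]
side 0.58 [212. 358.] 580 [36. 40. 45.] box xy@z.17 [-9. -7.]
wrist 0.69 [188.   2.] 735 [140.  62. 110.] box xy@z.17 [-69.  44.]
wrist 0.65 [358. 236.] 24652 [38. 39. 41.] box xy@z.17 [-9. -7.]
scene 0.79 [214. 259.] 232 [131.  61. 102.] box xy@z.17 [-76. -27.]
scene 0.65 [232. 282.] 403 [30. 33. 40.] box xy@z.17 [-11. -17.]
```

move_arm([
  {"x": 0, "y": 0.1, "z": -0.1, "yaw": 0},
  {"x": 0, "y": 0.3, "z": -0.1, "yaw": 0},
  {"x": 0, "y": 0.3, "z": -0.1, "yaw": 0},
], gripper=0.92)

```text
clock: 9.57
eef_pos: [0.5345, -0.0105, 0.1054]
tool_rot: [0.606, 0.795, -0.001, -0.001]
ft_force: [-5.7, -1.0, -0.2]
grip_width: 0.0816
grasp_force: 2.2
```

move_arm([
  {"x": 0, "y": 0.1, "z": -0.1, "yaw": 0},
  {"x": 0, "y": 0.3, "z": -0.1, "yaw": 0},
  {"x": 0, "y": 0.3, "z": -0.1, "yaw": 0},
], gripper=0.84)

```text
clock: 9.95
eef_pos: [0.5374, -0.0097, 0.1064]
tool_rot: [0.606, 0.795, -0.001, -0.001]
ft_force: [-4.8, -2.2, -0.6]
grip_width: 0.0784
grasp_force: 2.3
```

```bash
python3 st.py
```

```text
t 9.95 tcp box [ 21.8  -7.2 106.4] F [-4.8 -2.2 -0.6] M [-0.37  1.03  0.01] 0.0783786145229831
side 0.87 [210. 354.] 550 [34. 38. 44.] box xy@z.17 [-1. -8.]
side 0.69 [304. 434.] 695 [136.  65. 108.] box xy@z.17 [-184.  166.]
side 0.66 [276. 450.] 610 [138. 116. 185.] box xy@z.17 [-194.   99.]
wrist 0.97 [315.  12.] 1749 [134. 109. 191.] box xy@z.17 [-69.   6.]
wrist 0.79 [358. 253.] 24124 [39. 40. 42.] box xy@z.17 [ 2. -8.]
wrist 0.15 [220. 514.] 87028 [149. 143. 141.] box xy@z.17 [76. 36.]
scene 0.61 [233. 227.] 410 [116.  91. 160.] box xy@z.17 [ -79. -105.]
scene 0.6 [213. 259.] 182 [132.  51.  99.] box xy@z.17 [-78. -25.]
scene 0.55 [238. 288.] 342 [34. 36. 41.] box xy@z.17 [  9. -17.]
scene 0.28 [261. 306.] 149 [68. 65. 62.] box xy@z.17 [ 76. -23.]
```

Heel's at the edge, with no hinge contact. Continuing.

move_arm([
  {"x": 0, "y": 0.1, "z": -0.1, "yaw": 0},
  {"x": 0, "y": 0.3, "z": -0.1, "yaw": 0},
  {"x": 0, "y": 0.3, "z": -0.1, "yaw": 0},
], gripper=0.76)

```text
clock: 10.62
eef_pos: [0.5403, -0.0089, 0.1075]
tool_rot: [0.606, 0.795, -0.001, -0.001]
ft_force: [-6.0, -1.4, -0.1]
grip_width: 0.0753
grasp_force: 2.1
```

move_arm([
  {"x": 0, "y": 0.1, "z": -0.1, "yaw": 0},
  {"x": 0, "y": 0.3, "z": -0.1, "yaw": 0},
  {"x": 0, "y": 0.3, "z": -0.1, "yaw": 0},
], gripper=0.68)

```text
clock: 11.0
eef_pos: [0.5421, -0.0085, 0.1089]
tool_rot: [0.606, 0.795, -0.002, -0.001]
ft_force: [-9.7, -3.0, 2.8]
grip_width: 0.0713
grasp_force: 1.9
```

```bash
python3 st.py
```

```text
t 11.0 tcp box [ 26.7  -7.2 108.9] F [-9.7 -3.   2.8] M [-0.45  1.57  0.02] 0.07128450328883759
side 0.91 [273. 450.] 617 [137. 115. 183.] box xy@z.17 [-194.   91.]
side 0.68 [306. 434.] 714 [135.  66. 108.] box xy@z.17 [-183.  170.]
wrist 0.92 [232. 329.] 4808 [54. 54. 54.] box xy@z.17 [30. 31.]
wrist 0.84 [321.   6.] 1070 [133. 108. 189.] box xy@z.17 [-69.   2.]
wrist 0.46 [189. 334.] 230164 [132. 130. 129.] box xy@z.17 [31. 43.]
scene 0.8 [232. 225.] 427 [116.  92. 159.] box xy@z.17 [ -85. -107.]
scene 0.77 [211. 257.] 227 [130.  53.  98.] box xy@z.17 [-85. -25.]
```

The heel is gone from the side and scene views. The wrist camera sees it at px (329, 232), far below in the box. The force is up slightly near the hinge, so I'll draw back and up.

move_arm([
  {"x": 0, "y": -0.4, "z": -0.2, "yaw": 0},
  {"x": 0, "y": -1, "z": -0.5, "yaw": 0},
  {"x": 0, "y": -1.8, "z": -1.5, "yaw": 0},
  {"x": 0, "y": -2.6, "z": -3, "yaw": 0},
  {"x": 0, "y": -3.4, "z": -5, "yaw": 0},
  {"x": 0, "y": -4.2, "z": -8, "yaw": 0},
  {"x": 0, "y": -5, "z": -12, "yaw": 0},
  {"x": 0, "y": -5, "z": -16, "yaw": 0},
  {"x": 0, "y": -5, "z": -19, "yaw": 0},
  {"x": 0, "y": -5, "z": -19, "yaw": 0},
  {"x": 0, "y": -5, "z": -19, "yaw": 0},
  {"x": 0, "y": -5, "z": -19, "yaw": 0},
])

```text
clock: 12.8
eef_pos: [0.4953, -0.0212, 0.2979]
tool_rot: [0.606, 0.795, -0.0, -0.001]
ft_force: [-0.6, 0.0, -1.1]
grip_width: 0.0717
grasp_force: 0.0
```

```bash
cp pics/side0.png /dev/null; python3 - <<'E'
from fit import *
o=bot.get_obs(); print(o["clock"],o["eef_pos"].round(3),o["ft_force"].round(1))
z=np.load("pose.npz")["box"]
im=bot.camera("side"); ref=cv2.imread("pics/side0.png")
for n in ("flap","heel","jar","last"):
    for d in bot.cut_out("side",n)[:3]: print(n,round(d["score"],2),np.round(d["centre"]),d["mask"].sum(),im[d["mask"]].mean(0).round())
h=proj("side",place(z,[[.003,-.075,.152],[.003,.075,.152],[.095,.075,.206],[.095,-.075,.206]])).astype(np.int32)
m=np.zeros(im.shape[:2],np.uint8); cv2.fillConvexPoly(m,h,1); m=m>0
df=np.abs(im.astype(int)-ref).max(2); print("flap diff mean",df[m].mean(),"frac>25",(df[m]>25).mean())
im=bot.camera("scene"); ref=cv2.imread("pics/scene0.png"); df=np.abs(im.astype(int)-ref).max(2)
for n in ("heel","jar","last","flap"):
    for d in bot.cut_out("scene",n)[:3]: print("scene",n,round(d["score"],2),np.round(d["centre"]),d["mask"].sum())
for nm,(x,y) in dict(spare=(220,300),jar=(336,212),last=(424,275)).items(): print(nm,"scene diff",df[y-12:y+12,x-12:x+12].mean())
E
```

```text
12.8 [ 0.495 -0.021  0.298] [-0.6  0.  -1.1]
flap 0.93 [206. 326.] 3647 [203. 201. 195.]
heel 0.67 [272. 450.] 586 [132. 110. 179.]
heel 0.59 [304. 433.] 681 [131.  62. 104.]
heel 0.36 [239. 326.] 17336 [130. 130. 126.]
jar 0.77 [329. 345.] 1200 [123. 129. 127.]
last 0.86 [314. 207.] 5109 [ 82. 116. 128.]
flap diff mean 1.580616212982351 frac>25 0.0
scene heel 0.8 [212. 257.] 224
scene heel 0.6 [234. 226.] 394
scene jar 0.84 [215. 334.] 379
scene jar 0.38 [262. 310.] 12419
scene last 0.93 [274. 425.] 2974
scene flap 0.84 [243. 307.] 2248
spare scene diff 6.262152777777778
jar scene diff 4.444444444444445
last scene diff 4.473958333333333
```

The flap looks the same as at the start, so it is shut. The heel is out of sight and the other objects haven't moved. Handing in.

```bash
python3 -c "
from workcell import bot
print(bot.job_done())"
```

```text
the job is handed in; nothing more can be done
None
```

I handed in the job at about 13 s: the heel was pushed off the sill into the box while the other finger held the flap open, the flap is shut again, and the last, jar and spare heel show no movement in the camera views. The hand-in returned no verdict.

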